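Lock the shaft clamp with its slotted disc and bar

TASK

Lock the club-shaft clamp: push the black pin of the orange disc round, either way, until the disc's slot lines up with the steel bar, then push the bar by its red post through the slot until its nose is fully home against the stop beyond the disc. Use the fingertips only: do not take the pin or the post between the fingers, do not lift the bar, and leave everything else on the bench where it is. Finish clear of it all.

Things in the scene. Friction and masses are not known exactly. Their poses are not given: they have to be found in the camera images.
- lock_disc (a joint): Turn of the orange slotted disc, rad, growing anticlockwise seen from above; it can go from -0.35 to 3.5. The slot is in line with the bar at 0 and equally at 3.14. It starts between 0.8 and 2.34, with the slot out of line. The disc is 84 mm across, turns stiffly (about 4 N at the pin), and stays where it is left. The bar enters and squares the disc up by itself if the slot is within about 5 degrees of the line.
- disc_axis (a point): Centre of the disc, on its upright axis, level with its top face (36 mm above the bench). Axes fixed to the clamp: x is the direction in which the bar is pushed, z up.
- disc_slot (a point): The same point, but with axes that turn with the disc: x runs along the slot, y points at the pin. The slot runs straight across the disc, 26 mm wide and 16 mm deep (dark floor 20 mm above the bench), open at both ends, mouths slightly flared.
- disc_pin (a point): Axis of the black upright pin on the disc, read at its top, 75 mm above the bench, 32 mm from the disc's axis, at right angles to the slot (towards y of disc_slot). The pin is 12 mm thick and stands from the disc's top face (36 mm above the bench) to 75 mm. Push it sideways.
- bar_nose (a point): Tip of the rounded nose of the loose steel bar (140 mm long, 20 mm wide, 12 mm thick, about 0.3 kg), half-way up its thickness, 26.5 mm above the bench; x points along the bar, the way it is to go. At the start the nose is 10 to 30 mm short of the disc's rim.
- bar_post (a point): Axis of the red upright post near the bar's rear end, 132 mm behind the nose, read at its top, 75.5 mm above the bench. The post is 10 mm thick and stands from the bar's top (32.5 mm above the bench) to 75.5 mm; the bar's rear end is 8 mm behind its axis. Push it from behind.
- lock_bar: The bar itself: origin at the middle of its length, on its underside (20.5 mm above the bench); x along the bar towards the nose. It lies in an open-topped dark steel guide channel (walls 23 mm apart, tops 38 mm above the bench, with lips over the bar's edges that hold it down and leave a 15 mm gap for the post) that aims it across the disc's axis.
- stop_face (a point): The stop in the yellow keeper beyond the disc, 72 mm from the disc's axis: the point that the bar's nose touches when fully home, 26.5 mm above the bench. x is the push direction, z up. The keeper's walls are 26 mm apart and open above (tops 34 to 36 mm); behind the stop stands the dark clamp with red pad, 110 mm tall, with a steel shaft through it sideways. From start to home the bar goes 124 to 144 mm.
- tape_roll: Bystander: roll of cream tape lying flat, 100 mm across, 50 mm tall. Origin under its centre, as for all bystanders.
- screwdriver: Bystander: screwdriver with a red handle, lying on the bench.
- brush: Bystander: brush with a wooden handle, lying on the bench.
- solvent_jar: Bystander: white jar, 80 mm across, 110 mm tall.
- ferrule_cup: Bystander: black cup, 70 mm across, 70 mm tall.
- green_can: Bystander: green can, 66 mm across, 140 mm tall.
- spare_grip: Bystander: black rubber club grip, 26 mm thick, 200 mm long, lying on the bench.
Mind the look-alikes: they are no part of the job. What is shaped like the lock_bar but pink is not meant.

How it is judged (in metres and radians):
On the way, in this order (a step that is already met when the one before it is completed fails the run):
1. the disc's slot is in line with the bar, within 0.12 rad (angle between the x axis of disc_slot and the x axis of stop_face, either way round below 0.12 rad), for 0.1 s.
2. the bar's nose is through the slot and home against the stop (x of bar_nose in the frame of stop_face above -0.006 m and y of bar_nose in the frame of stop_face between -0.006 and 0.006 m and z of bar_nose in the frame of stop_face below 0.005 m), for 0.2 s.
At the end, for the whole second after the job is handed in: The bar's nose is within 6 mm of the stop and within 6 mm of its line, lying down in the keeper, the slot in line with the bar within 0.12 rad, the bar at rest, and every bystander within 20 mm of where it was (all of step 2 and angle between the x axis of disc_slot and the x axis of stop_face, either way round below 0.12 rad and linear speed of lock_bar below 0.02 m/s and distance of each of tape_roll, screwdriver, brush, solvent_jar, ferrule_cup, green_can, spare_grip from where it was at the start of the episode below 0.02 m); the robot touches nothing.
It fails at once if the bar was lifted more than 10 mm at its post or nose (height (world z) of bar_post above 0.0855 m or height (world z) of bar_nose above 0.0365 m).
It fails at once if the pin or the post was taken between the fingers ((horizontal distance between the grasp point and disc_pin below 0.007 m and height (world z) of the grasp point below 0.086 m) or (horizontal distance between the grasp point and bar_post below 0.007 m and height (world z) of the grasp point below 0.086 m)).
It fails at once if a bystander was moved more than 20 mm (distance of any of tape_roll, screwdriver, brush, solvent_jar, ferrule_cup, green_can, spare_grip from where it was at the start of the episode above 0.02 m).
It also fails if it takes over 48 s, if anything falls off the work surface, if the arm or the gripper's body presses on something with over 40 N, if the wrist force passes 120 N, or if a joint passes its speed limit or range.

ROBOT

A 6-joint arm with a two-finger parallel gripper is mounted at the origin on the work surface. World frame = base frame: x ahead of the robot, y to its left, z up, the work surface at z = 0. Lengths are in mm, angles in rad, forces in N, time in s.
With the tool pointing down it reaches from about 350 to 975 mm from the base axis. Payload 7.1 kg.
Tool frame: the origin (TCP) lies at the very end of the fingers, on their centre line; the grasp point (between the pads) lies 19 mm behind it (ctrl.grip_point_offset is the distance from the TCP to the grasp point, in mm); z points along the fingers, y is the direction in which the jaws open and shut (so a half turn about z gives the same grasp; the last joint's range is limited). The gripper opens to 88 mm and grips with 3 to 60 N. Pads are 20 mm wide; open, the fingers measure 115 mm over their backs; the gripper's body (75 mm by 178 mm) begins 61 mm behind the grasp point.
Start: joints at [1.296, 0.423, 1.63, -0, 1.089, -0.019], TCP at [158.106, 604.655, 222.675] pointing down, gripper open.
Joint ranges: [-3, 3], [-0.9, 2.11], [0.09, 2.58], [-1.31, 4.45], [0.11, 2.69], [-2.54, 2.54]. Speed limits (rad/s): [2.39, 2.39, 3.01, 3.14, 3.14, 3.14].

INTERFACE

Orientations are given as a rotation vector (axis times angle).
In Python, from workcell import ctrl gives the robot as it stands.
- The arm moves only by the tool move_arm, never from a script. Its argument "increments" is one flat list of numbers, 5 for each row, row after row: the closure in counts, from 0 (fully open) to 255 (shut), then the shift along the tool's x, y, z in mm, then the turn about the tool's z in degrees. In form: [grip, dx, dy, dz, yaw, grip, dx, dy, dz, yaw, ...]. A call has 1 to 12 rows; each row is the pose to reach, as a shift and turn from the pose measured when the call began, along the tool's axes at that moment; what a row does not reach only later rows make up. A row lasts 1/8 s, in which the tool goes at most 62.5 mm and 10.7 degrees, less where a joint would pass 70% of its speed; a pose out of reach is approached as far as the arm can. A call with a gripper value outside its range is refused whole. The fingers move at their own pace and stop on an object; the grip force is fixed at half the most. Time passes only in rows, so rows that repeat a pose let the fingers close. It gives the time, the measured TCP pose, the force and the opening at its end, in the units of the state.
- ctrl.get_obs(): the state, without advancing time (a new reading comes with each control period).
- ctrl.get_image(name): name is "scene" or "top"; returns a dict with "frame" (420x560x3 uint8, red, green, blue), "vertical_fov" (degrees; the focal length in pixels is half the picture's height over the tangent of half this angle, whatever the lens; pixels are square), "cx", "cy" (the principal point, pixels), "pose" (4x4, takes a point from camera to world coordinates). Camera axes: x right, y down, z forward; pixel columns grow to the right and rows downward; lengths in mm; the calibration is good to about 2 mm. A picture is of the moment at which its call begins. There is no depth.
- ctrl.close_job(): hands the job in, once; it reports no verdict.
The state is a dict: "t": time; "qpos": joint angles; "qvel": joint speeds; "joint_torque": joint torques, N m; "ee_pos": TCP position; "orientation": TCP orientation; "ft_force": force on the tool from outside, world axes, zero at the start; "moment": the same for the moment, N m; "width": finger opening in mm.
Only numpy, scipy, OpenCV 4.12 (cv2) and the standard library are available. Lean on these libraries where they do the work, as an engineer would, in place of code of your own. Each camera call takes 0.05 s, during which the arm holds its last target.

## Working session

There is one attempt and no reset: what is moved stays moved. The work goes in short steps, Python scripts to look and compute and a tool call to move; the robot and the scene stay as the last step left them, time stands still between calls to the robot, and variables do not carry over. Pictures are saved under pics/ and viewed, and the job is handed in when it is done.

Besides the shell and the picture viewer there is one more tool, called after "Emit:" as a command line: name --argument value ..., lists and objects as JSON in quotes. move_arm: Moves the arm, as the interface text tells. Its arguments: {"type":"object","properties":{"increments":{"type":"array","items":{"type":"number"}}},"required":["increments"]}

```bash
mkdir -p pics; ls; python3 - <<'E'
from workcell import ctrl
import cv2,numpy as np
for n in("scene","top"):
    r=ctrl.get_image(n);cv2.imwrite(f"pics/{n}0.png",r["frame"][:,:,::-1]);print(n,r["vertical_fov"],r["cx"],r["cy"],np.round(r["pose"],4).tolist())
    print([k for k in r])
print(ctrl.get_obs())
E
```

```text
pics
scene 46.666279116757764 276.30300801330975 212.0068124208888 [[0.1005, 0.5987, -0.7947, 1622.8675], [0.9949, -0.0664, 0.0758, -85.8537], [-0.0073, -0.7983, -0.6023, 858.9108], [0.0, 0.0, 0.0, 1.0]]
['frame', 'vertical_fov', 'cx', 'cy', 'pose']
top 51.58766005586183 270.1646671150268 215.70291679800545 [[0.0253, -0.9835, 0.1792, 404.2394], [-0.9997, -0.0236, 0.0116, 3.2261], [-0.0072, -0.1794, -0.9837, 959.9928], [0.0, 0.0, 0.0, 1.0]]
['frame', 'vertical_fov', 'cx', 'cy', 'pose']
{'t': 0.1, 'qpos': array([ 1.29600873e+00,  4.23761178e-01,  1.63057968e+00,  7.92372111e-06,
        1.08861758e+00, -1.89900897e-02]), 'qvel': array([ 0.00225816, -0.00195673, -0.0021744 ,  0.00054176,  0.00199901,
        0.0001941 ]), 'joint_torque': array([ 2.56973517e-04, -5.45614886e+01, -2.74324912e+01,  6.45685941e-02,
        1.88928290e-02, -3.66983738e-05]), 'ee_pos': array([157.96936582, 604.19939737, 221.99478055]), 'orientation': array([-4.00690474e-01, -3.11572583e+00,  2.12051055e-03]), 'ft_force': array([-0.58051654, -1.13071056, -0.20921742]), 'moment': array([ 0.02783326,  0.03156725, -0.01454915]), 'width': 88.06434710648747}
```

View pics/scene0.png

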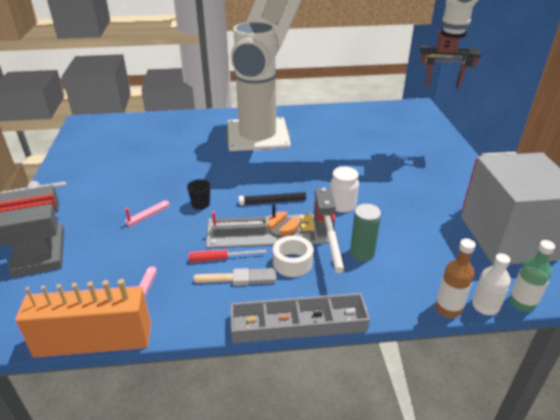

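View pics/top0.png

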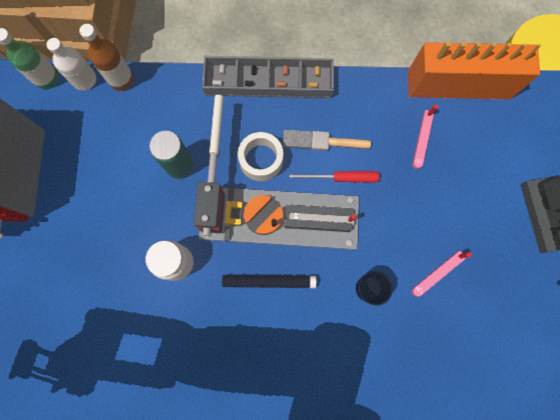

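```bash
cat > h.py <<'E'
from workcell import ctrl
import cv2,numpy as np
def proj(im,P):
    P=np.atleast_2d(P).astype(float);T=np.linalg.inv(im["pose"]);c=P@T[:3,:3].T+T[:3,3]
    f=im["frame"].shape[0]/2/np.tan(np.radians(im["vertical_fov"]/2))
    return np.c_[im["cx"]+f*c[:,0]/c[:,2],im["cy"]+f*c[:,1]/c[:,2]]
def unproj(im,u,v,z):
    f=im["frame"].shape[0]/2/np.tan(np.radians(im["vertical_fov"]/2))
    d=im["pose"][:3,:3]@np.array([(u-im["cx"])/f,(v-im["cy"])/f,1]);o=im["pose"][:3,3]
    return o+d*(z-o[2])/d[2]
def crop(im,x0,y0,x1,y1,s,name,pts=None):
    a=cv2.resize(im["frame"][y0:y1,x0:x1,::-1],None,fx=s,fy=s,interpolation=cv2.INTER_CUBIC)
    if pts is not None:
        for p in pts: cv2.circle(a,(int((p[0]-x0+.5)*s),int((p[1]-y0+.5)*s)),2,(255,0,255),-1)
    cv2.imwrite("pics/"+name,a)
E
python3 - <<'E'
from h import *
im=ctrl.get_image("top");crop(im,185,170,370,260,4,"c_top.png")
im=ctrl.get_image("scene");crop(im,195,175,355,275,5,"c_scene.png")
E
```

```text
(no output)
```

View pics/c_top.png

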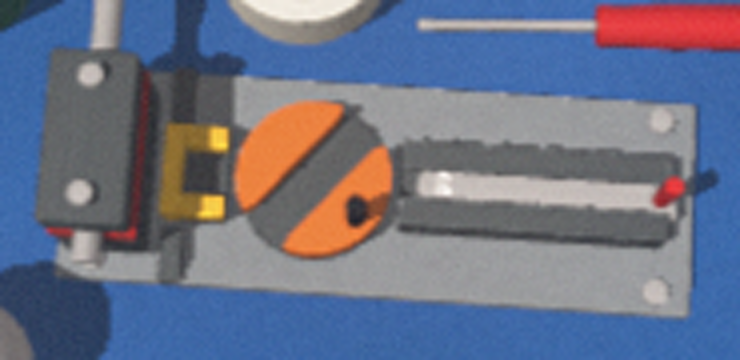

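View pics/c_scene.png

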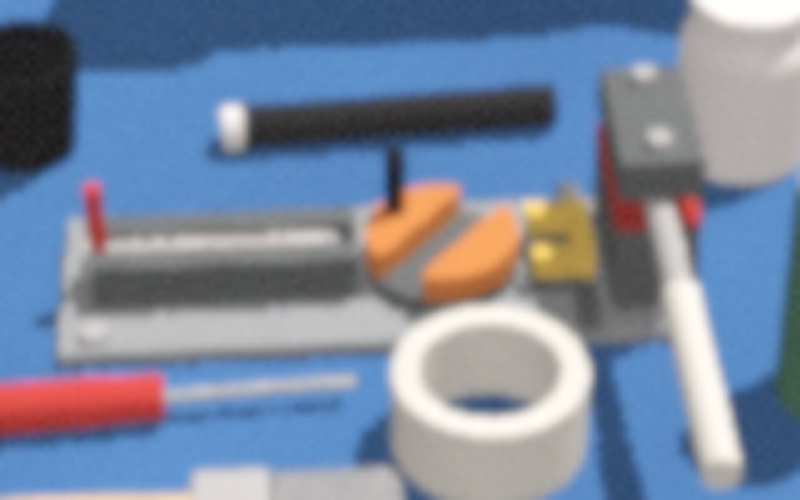

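```bash
python3 - <<'E'
from h import *
im=ctrl.get_image("top")
def c(u,v,z): 
    p=unproj(im,185+(u)/4-.5,170+v/4-.5,z);return np.round(p,1)
print("disc",c(313,179,36)); print("pin top",c(355,203,75)); print("post top",c(677,185,75.5)); print("nose",c(418,182,32))
print("guide tops",c(402,147,38),c(683,160,38),c(402,212,38),c(668,237,38))
print("plate",c(695,105,10),c(690,317,10),c(240,78,10))
s=ctrl.get_image("scene")
def d(u,v,z): return np.round(unproj(s,195+u/5-.5,175+v/5-.5,z),1)
print("scene pin top",d(394,152,75),"post top",d(92,187,75.5),"pin base",d(393,208,36),"post base",d(98,250,32.5),"disc",d(443,240,36))
E
```

```text
disc [575.4  30.3  36. ]
pin top [556.1   7.1  75. ]
post top [ 569.4 -159.    75.5]
nose [575.8 -26.6  32. ]
guide tops [593.8 -17.5  38. ] [ 590.2 -169.2   38. ] [558.1 -18.1  38. ] [ 548.  -160.8   38. ]
plate [ 627.4 -181.5   10. ] [ 508.3 -177.4   10. ] [636.9  73.7  10. ]
scene pin top [555.6   8.   75. ] post top [ 570.  -155.8   75.5] pin base [554.9   7.   36. ] post base [ 570.1 -156.3   32.5] disc [586.4  31.4  36. ]
```

The job's disc, bar and post are clear. In the top view the disc is at (263,214), its black pin at (274,220), the steel bar nose at (289,215) and the red post at (354,216). Look-alikes are the pink bars with red posts at (426,135) and (442,272), and the black grip at (270,281). I chose the steel bar in the grey guide, and the crop confirms it. The pin is at about (556,7), so the disc is at about +0.9 rad. I'll push the pin towards +y, clockwise to 0.

```bash
cat >> h.py <<'E'
from scipy.spatial.transform import Rotation as R
C=np.array([575.8,30.5]);U=np.array([.034,.9994]);N=np.array([-.9994,.034])
def delta(target,yaw_y_to=None):
    o=ctrl.get_obs();M=R.from_rotvec(o["orientation"]).as_matrix()
    d=M.T@(np.array(target)-o["ee_pos"])
    a=np.degrees(np.arctan2(M[1,1],M[0,1]));w=np.degrees(np.arctan2(U[1],U[0]))
    print("t",round(o["t"],2),"pos",o["ee_pos"].round(1),"tool y deg",a.round(2),"yaw needed",round(-(w-a),2),"delta",d.round(1),"F",o["ft_force"].round(1),"w",round(o["width"],1))
def SN(s,n,z): return [*(C+s*U+n*N),z]
E
python3 - <<'E'
from h import *
print(SN(-56,24,150));delta(SN(-56,24,150))
im=ctrl.get_image("top")
print("can",unproj(im,165,140,140),"jar",unproj(im,167,257,110))
E
```

```text
[np.float64(549.9104), np.float64(-24.6504), 150]
t 0.3 pos [158.1 604.5 222.4] tool y deg 75.34 yaw needed -12.71 delta [-538.3 -509.4   72.7] F [ 0.1 -0.5 -0.4] w 87.9
can [701.30386285 225.47108023 140.        ] jar [472.0737154  213.13776322 110.        ]
```

Emit:
move_arm --increments '[255,-45,-42,0,-2,255,-90,-85,0,-4,255,-135,-127,0,-6,255,-180,-170,0,-8,255,-224,-212,0,-10,255,-269,-255,0,-12.7,255,-314,-297,0,-12.7,255,-359,-340,0,-12.7,255,-404,-382,0,-12.7,255,-449,-425,0,-12.7,255,-494,-467,20,-12.7,255,-538,-509,40,-12.7]'

```text
t: 1.85
ee_pos: [549.2, -23.0, 183.8]
orientation: [0.054, 3.14, -0.001]
ft_force: [0.0, 0.9, 0.3]
width: 0.3
```

```bash
python3 - <<'E'
from h import *
delta(SN(-56,24,48))
E
```

```text
t 1.85 pos [549.2 -23.  183.8] tool y deg 88.03 yaw needed -0.03 delta [ -0.6  -1.6 135.8] F [0.  0.9 0.3] w 0.3
```

Emit:
move_arm --increments '[255,-0.6,-2,45,0,255,-0.6,-2,85,0,255,-0.6,-2,115,0,255,-0.6,-2,133,0,255,-0.6,-2,134,0,255,-0.6,-2,134,0]'

```text
t: 2.6
ee_pos: [550.7, -25.0, 50.7]
orientation: [0.054, 3.138, -0.001]
ft_force: [-0.2, -0.2, 0.1]
width: 0.7
```

```bash
python3 - <<'E'
from h import *
delta(SN(-19.5,27,50))
im=ctrl.get_image("top");crop(im,185,170,370,260,4,"c_top2.png")
im=ctrl.get_image("scene");crop(im,195,125,355,245,5,"c_scene2.png")
E
```

```text
t 2.6 pos [550.7 -25.   50.7] tool y deg 88.03 yaw needed -0.02 delta [ 3.8 36.8  0.7] F [-0.2 -0.2  0.1] w 0.7
```

View pics/c_top2.png

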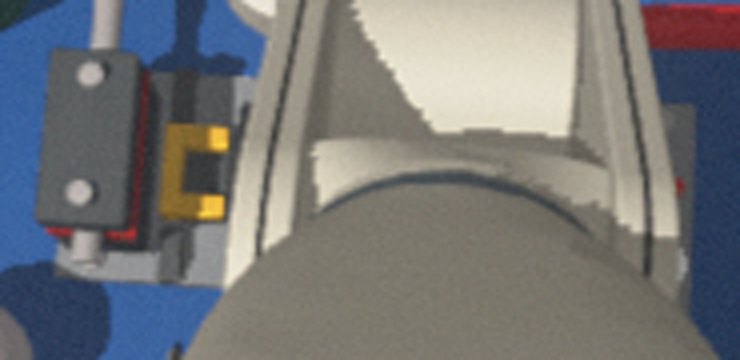

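View pics/c_scene2.png

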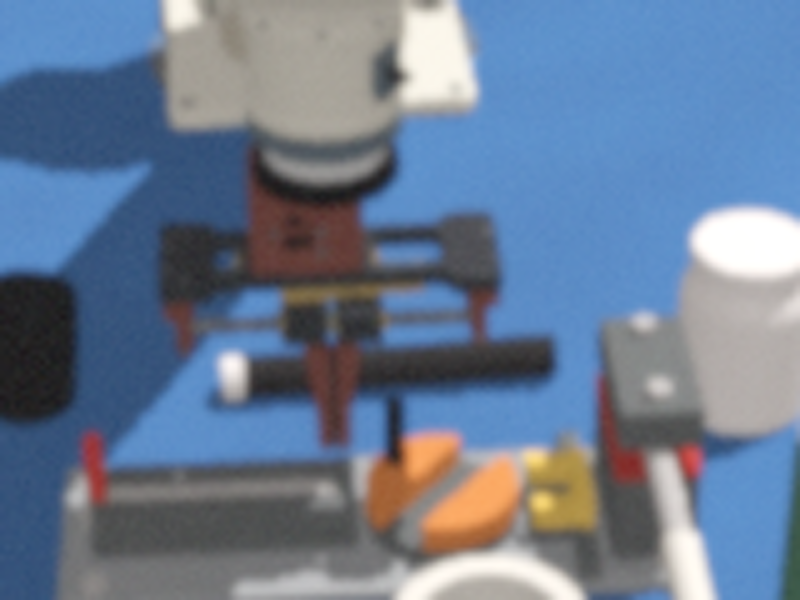

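The fingers are at crop (335,440), on the bar side of the pin (395,430), and clear. Their tips taper to about 16 mm. I'll push in stages.

Emit:
move_arm --increments '[255,1,8,0,0,255,1,14,0,0,255,2,19,0,0,255,3,24,0,0,255,3,28,0,0,255,3,32,0,0,255,3,32,0,0]'

```text
t: 3.58
ee_pos: [546.2, 6.4, 50.5]
orientation: [-0.053, -3.14, 0.003]
ft_force: [-5.3, -6.4, 1.1]
width: 0.5
```

```bash
python3 - <<'E'
from h import *
delta(SN(-16,28,50))
im=ctrl.get_image("scene");crop(im,195,125,355,245,5,"c_scene3.png")
E
```

```text
t 3.58 pos [546.2   6.4  50.5] tool y deg 88.08 yaw needed 0.03 delta [-0.8  9.1  0.5] F [-5.3 -6.4  1.1] w 0.5
```

View pics/c_scene3.png

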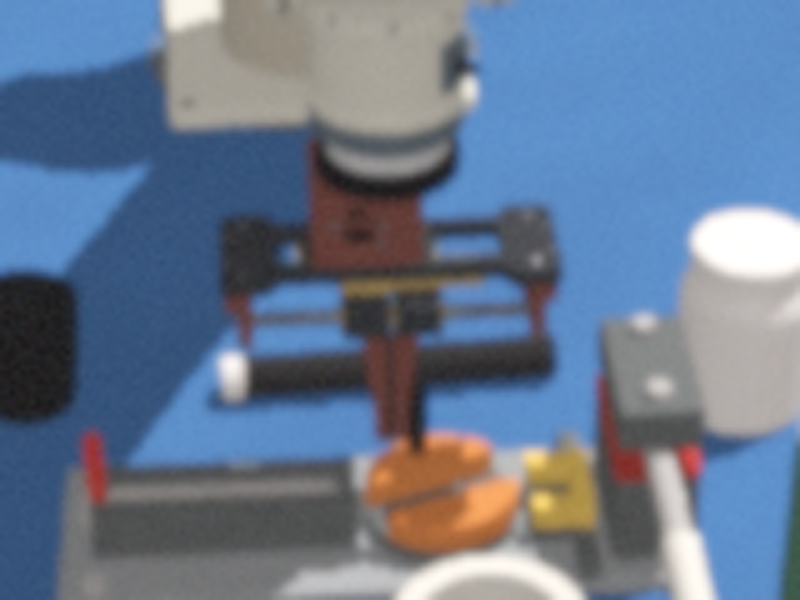

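```bash
cat >> h.py <<'E'
def pinang(im,u,v,z=36,s=5,x0=195,y0=125):
    p=unproj(im,x0+u/s-.5,y0+v/s-.5,z)[:2]-C; a=np.degrees(np.arctan2(p@N,p@U))-90
    print("pin s,n",(p@U).round(1),(p@N).round(1),"disc deg",a.round(1))
E
python3 - <<'E'
from h import *
im=ctrl.get_image("scene")
pinang(im,418,446);pinang(im,393,458)
for a in(0,10,20,30,51):
    r=np.radians(a);d=np.cos(r)*U+np.sin(r)*N
    q=[[*(C+t*d),36] for t in(-42,42)]
    print(a,((proj(im,q)-[195,125]+.5)*5).round().tolist())
E
```

```text
pin s,n -9.5 30.0 disc deg 17.6
pin s,n -24.2 20.1 disc deg 50.2
0 [[363.0, 482.0], [515.0, 475.0]]
10 [[365.0, 490.0], [513.0, 467.0]]
20 [[369.0, 498.0], [508.0, 459.0]]
30 [[375.0, 505.0], [501.0, 452.0]]
51 [[395.0, 518.0], [482.0, 440.0]]
```

Emit:
move_arm --increments '[255,0,3,0,0,255,0,6,0,0,255,0,8.5,0,0,255,0,8.5,0,0,255,0,8.5,0,0]'

```text
t: 4.3
ee_pos: [545.4, 14.8, 50.1]
orientation: [-0.052, -3.137, 0.004]
ft_force: [-3.3, -3.2, 0.5]
width: 0.3
```

```bash
python3 - <<'E'
from h import *
delta(SN(-16,28,50))
im=ctrl.get_image("scene");crop(im,255,195,335,245,10,"c_scene4.png")
E
```

```text
t 4.3 pos [545.4  14.8  50.1] tool y deg 88.11 yaw needed 0.05 delta [-1.9  0.8  0.1] F [-3.3 -3.2  0.5] w 0.3
```

View pics/c_scene4.png

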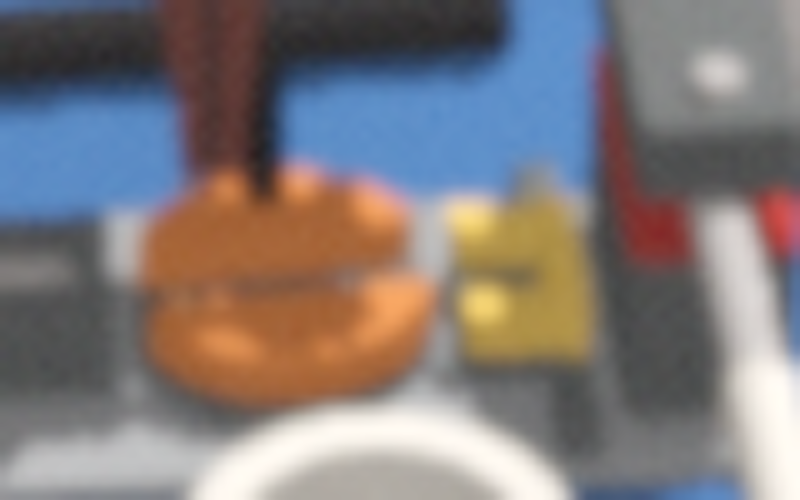

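```bash
python3 - <<'E'
from h import *
im=ctrl.get_image("scene")
pinang(im,263,192,s=10,x0=255,y0=195)
E
```

```text
pin s,n -2.0 29.5 disc deg 3.9
```

Emit:
move_arm --increments '[255,0,1.7,0,0,255,0,1.7,0,0,255,0,1.7,0,0,255,0,-10,0,0,255,0,-25,0,0,255,0,-25,-50,0,255,0,-85,-100,0,255,0,-145,-100,0,255,0,-205,-100,0,255,0,-218,-100,0,255,0,-218,-100,0]'

```text
t: 5.78
ee_pos: [538.3, -204.2, 150.4]
orientation: [-0.057, -3.138, 0.003]
ft_force: [-0.2, 0.9, 0.2]
width: 0.5
```

```bash
python3 - <<'E'
from h import *
im=ctrl.get_image("top");crop(im,225,185,325,245,8,"c_top5.png")
crop(im,185,150,385,270,4,"c_top5b.png")
im=ctrl.get_image("scene");crop(im,195,175,355,275,5,"c_scene5.png")
delta(SN(-188-25,0,50))
E
```

```text
t 5.88 pos [ 538.2 -202.   150.2] tool y deg 88.1 yaw needed 0.05 delta [-30.1  20.8 100. ] F [-0.5  0.6 -0.2] w 0.7
```

View pics/c_top5.png

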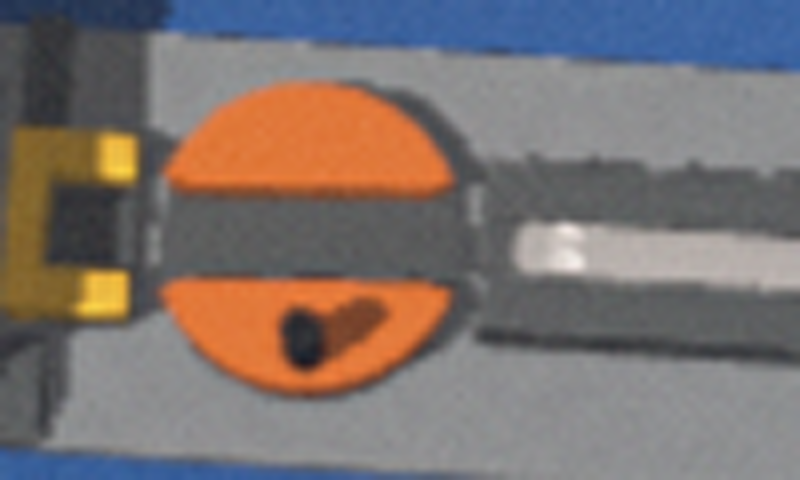

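View pics/c_scene5.png

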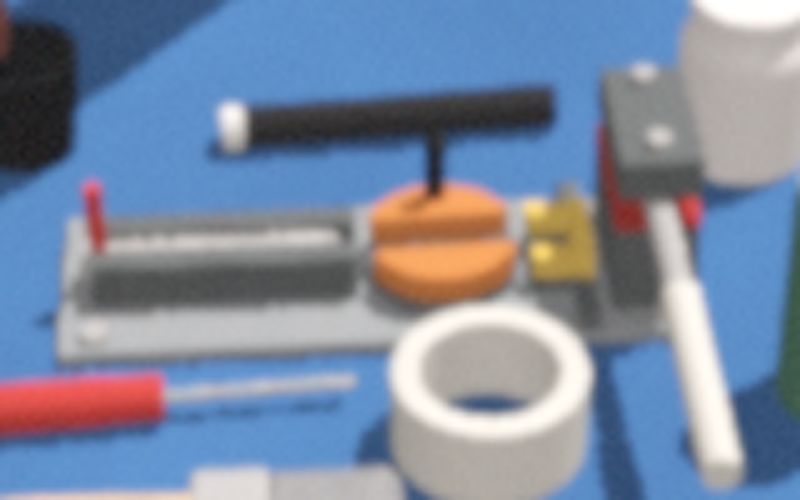

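View pics/c_top5b.png

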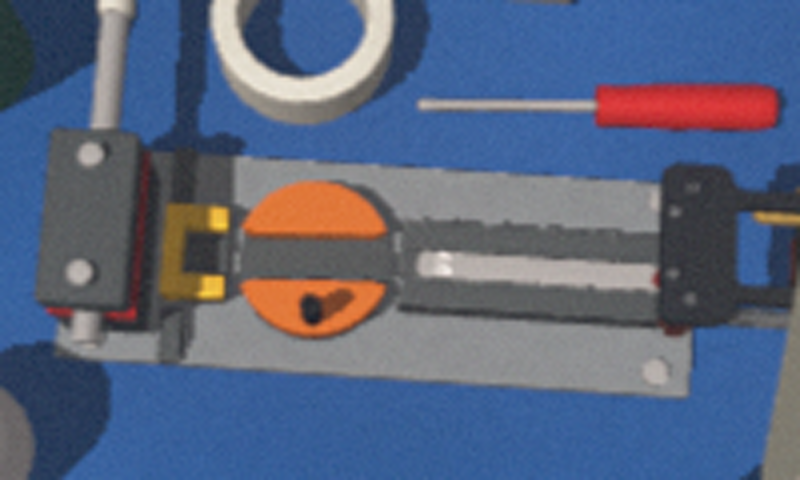

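```bash
python3 - <<'E'
from h import *
im=ctrl.get_image("top");g=im["frame"].astype(int)
mask=((g[...,0]>150)&(g[...,2]<110)&(g[...,1]<150)).astype(float)
# subpixel edges of slot by columns using red-blue
sig=(g[...,0]-g[...,2]).astype(float)
up=[];lo=[]
for u in range(249,280):
    col=sig[:,u]; th=75
    for v in range(200,225):
        if col[v]>th>=col[v+1] and v<213: up.append(unproj(im,u,v+(col[v]-th)/(col[v]-col[v+1]),36)[:2])
        if col[v]<=th<col[v+1] and 213<v<224 : lo.append(unproj(im,u,v+(th-col[v])/(col[v+1]-col[v]),36)[:2])
for e in(up,lo):
    e=np.array(e);vx,vy,x,y=cv2.fitLine(e.astype(np.float32),cv2.DIST_HUBER,0,.01,.01).ravel()
    vx,vy=(vx,vy) if vy>0 else(-vx,-vy)
    print(len(e),"slot tilt from y (x/y)",vx/vy,(x,y), "rel line deg",np.degrees(np.arctan(.034)-np.arctan(vx/vy)))
b=np.array([unproj(im,u,v,z)[:2] for u,v,z in[(225+475/8,185+340/8,38)]]);
# plate edges (blue-grey) top edge
e=[]
for u in range(250,345):
    col=(g[:,u,2]-g[:,u,0]).astype(float)
    for v in range(180,200):
        if col[v]>60>=col[v+1]: e.append(unproj(im,u,v+(col[v]-60)/(col[v]-col[v+1]),10)[:2]);break
e=np.array(e);vx,vy,x,y=cv2.fitLine(e.astype(np.float32),cv2.DIST_HUBER,0,.01,.01).ravel();print("plate",len(e),vx/vy)
E
```

```text
31 slot tilt from y (x/y) 0.0006464284 (np.float32(587.36346), np.float32(32.02309)) rel line deg 1.9102687613169422
32 slot tilt from y (x/y) -0.006585888 (np.float32(563.8717), np.float32(31.134737)) rel line deg 2.324644522167754
plate 95 0.041430384
```

Emit:
move_arm --increments '[255,-15,13,0,0,255,-30,13,40,0,255,-30,13,75,0,255,-30,13,101,0,255,-30,13,101,0,255,-30,13,101,0]'

```text
t: 6.68
ee_pos: [569.5, -188.8, 49.9]
orientation: [-0.048, -3.138, 0.003]
ft_force: [-0.1, 0.3, 0.8]
width: 0.4
```

```bash
python3 - <<'E'
from h import *
im=ctrl.get_image("scene");crop(im,195,125,355,245,5,"c_scene6.png")
delta(SN(-60-15,0,50))
E
```

```text
t 6.72 pos [ 569.6 -189.1   50.3] tool y deg 88.21 yaw needed 0.16 delta [  0.9 144.7   0. ] F [-0.1 -0.3  1.1] w 0.6
```

View pics/c_scene6.png

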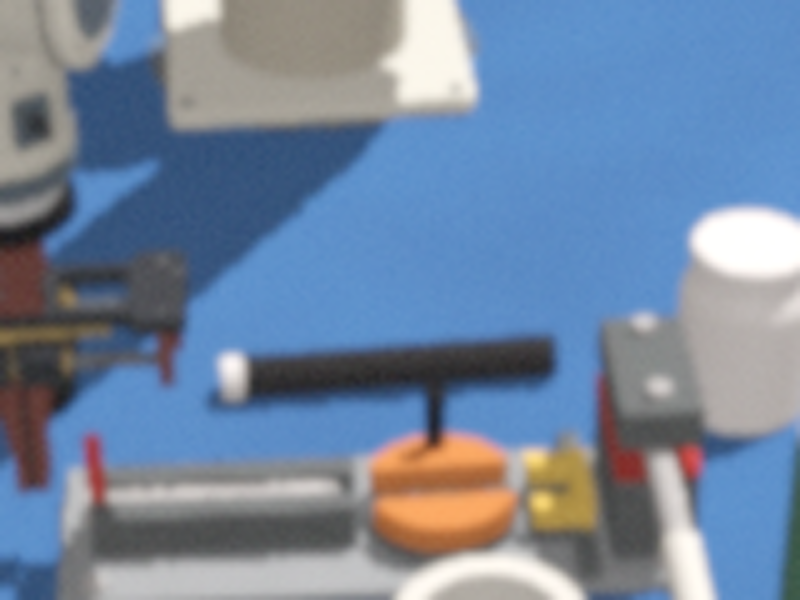

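Emit:
move_arm --increments '[255,0,9,0,0,255,0,16,0,0,255,0,22,0,0,255,0,28,0,0,255,0,34,0,0,255,0,40,0,0,255,0,46,0,0,255,0,52,0,0]'

```text
t: 7.72
ee_pos: [571.3, -136.8, 50.2]
orientation: [-0.049, -3.139, 0.003]
ft_force: [-0.6, -3.3, 3.4]
width: 0.6
```

Emit:
move_arm --increments '[255,0,6,0,0,255,0,12,0,0,255,0,18,0,0,255,0,24,0,0,255,0,30,0,0,255,0,36,0,0,255,0,42,0,0]'

```text
t: 8.6
ee_pos: [572.5, -94.5, 50.1]
orientation: [-0.049, -3.139, 0.003]
ft_force: [-0.9, -3.5, 2.8]
width: 0.6
```

```bash
python3 - <<'E'
from h import *
im=ctrl.get_image("scene");crop(im,195,125,355,245,5,"c_scene7.png")
delta(SN(-60-15,0,50))
E
```

```text
t 8.65 pos [572.4 -93.7  50. ] tool y deg 88.22 yaw needed 0.17 delta [ 0.7 49.3 -0.1] F [ 0.5 -0.7  0.4] w 0.7
```

View pics/c_scene7.png

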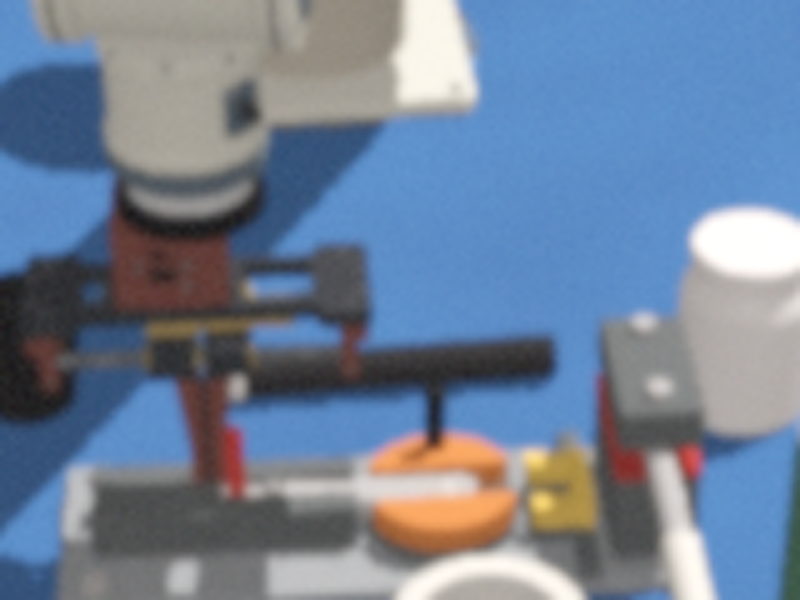

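```bash
python3 - <<'E'
from h import *
im=ctrl.get_image("scene")
for z in(90,100,110,120,130): print(z,((proj(im,[[572,-93.7+o,z] for o in(60,80,89)])-[195,125]+.5)*5).round().tolist())
print(((proj(im,[[572.4,-93.7,50]])-[195,125]+.5)*5))
E
```

```text
90 [[319.0, 402.0], [356.0, 400.0], [373.0, 399.0]]
100 [[319.0, 387.0], [356.0, 385.0], [373.0, 384.0]]
110 [[318.0, 372.0], [356.0, 370.0], [372.0, 368.0]]
120 [[317.0, 357.0], [355.0, 354.0], [372.0, 353.0]]
130 [[317.0, 341.0], [355.0, 339.0], [372.0, 337.0]]
[[211.04483549 469.53448034]]
```

Emit:
move_arm --increments '[255,0,6,0,0,255,0,12,0,0,255,0,18,0,0,255,0,24,0,0,255,0,30,0,0,255,0,36,0,0,255,0,40,0,0,255,0,42,0,0]'

```text
t: 9.7
ee_pos: [573.5, -51.6, 49.7]
orientation: [-0.048, -3.138, 0.002]
ft_force: [0.3, -1.4, -1.0]
width: 0.6
```

Emit:
move_arm --increments '[255,0,2,0,0,255,0,4,0,0,255,0,4,0,0]'

```text
t: 10.07
ee_pos: [573.6, -47.5, 49.7]
orientation: [-0.048, -3.138, 0.002]
ft_force: [0.2, -1.3, -0.0]
width: 0.5
```

```bash
python3 - <<'E'
from h import *
im=ctrl.get_image("scene");crop(im,235,165,335,240,8,"c_scene8.png")
delta(SN(-60-15,0,50))
E
```

```text
t 10.12 pos [573.6 -47.5  49.7] tool y deg 88.24 yaw needed 0.19 delta [ 0.5  3.1 -0.3] F [-0.1 -0.2 -0.6] w 0.5
```

View pics/c_scene8.png

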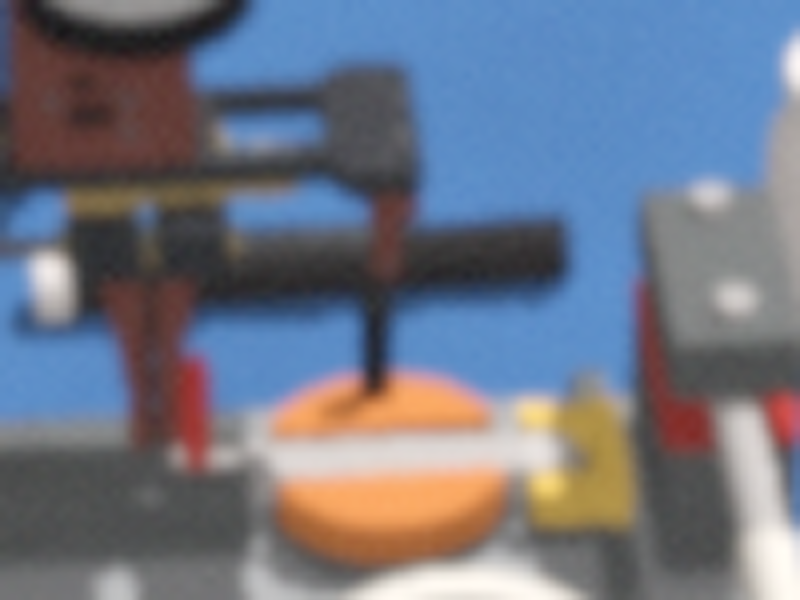

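Emit:
move_arm --increments '[255,0,1,0,0,255,0,2,0,0,255,0,3,0,0,255,0,3,0,0]'

```text
t: 10.62
ee_pos: [573.7, -44.4, 49.7]
orientation: [-0.048, -3.138, 0.002]
ft_force: [0.2, -1.5, 0.4]
width: 0.5
```

Emit:
move_arm --increments '[255,0,1,0,0,255,0,2,0,0,255,0,2,0,0]'

```text
t: 11.0
ee_pos: [573.8, -42.3, 49.7]
orientation: [-0.048, -3.138, 0.002]
ft_force: [-0.6, -1.1, 0.1]
width: -0.0
```

Emit:
move_arm --increments '[255,0,1,0,0,255,0,2,0,0,255,0,2,0,0]'

```text
t: 11.38
ee_pos: [574.2, -41.7, 50.1]
orientation: [-0.047, -3.139, 0.005]
ft_force: [0.5, -9.9, 2.2]
width: 0.7
```

Emit:
move_arm --increments '[255,0,1,0,0,255,0,2,0,0,255,0,2,0,0]'

```text
t: 11.75
ee_pos: [574.7, -41.6, 50.5]
orientation: [-0.046, -3.14, 0.009]
ft_force: [-0.5, -12.4, 1.6]
width: 0.4
```

```bash
python3 - <<'E'
from h import *
im=ctrl.get_image("scene");crop(im,235,165,335,240,8,"c_scene9.png")
delta(SN(-60-15,0,50))
E
```

```text
t 11.8 pos [574.7 -41.6  50.5] tool y deg 88.33 yaw needed 0.28 delta [ 1.4 -2.9  0.5] F [ -0.6 -12.6   3.2] w 0.4
```

View pics/c_scene9.png

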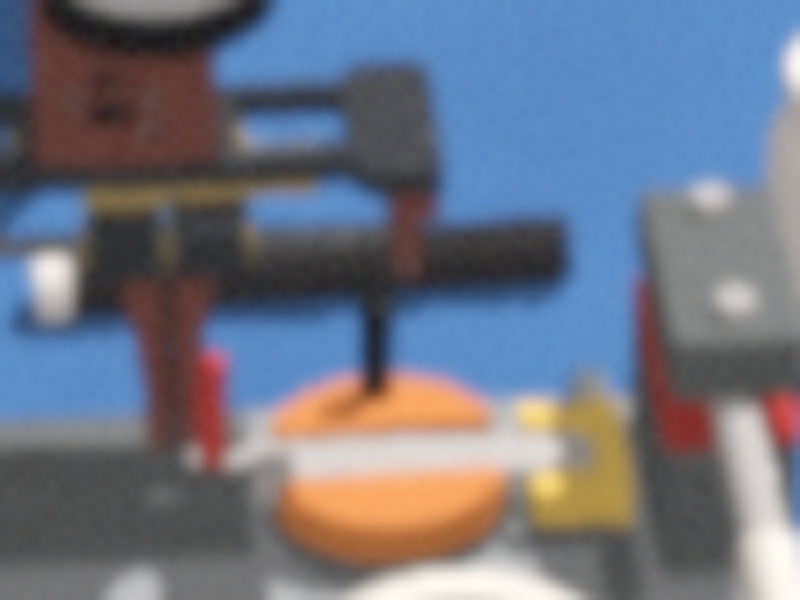

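The bar met hard resistance (12 N and stopped) near the predicted home position. I'll back off, move clear and check from above.

Emit:
move_arm --increments '[255,0,-8,0,0,255,0,-20,0,0,255,0,-25,-30,0,255,0,-25,-80,0,255,0,-25,-130,0,255,0,-85,-130,0,255,0,-145,-130,0,255,0,-205,-130,0,255,0,-265,-130,0,255,0,-265,-130,0,255,0,-265,-130,0]'

```text
t: 13.18
ee_pos: [566.6, -305.5, 181.5]
orientation: [-0.047, -3.139, 0.007]
ft_force: [-1.2, -0.1, 0.1]
width: 0.8
```

```bash
python3 - <<'E'
from h import *
im=ctrl.get_image("top");crop(im,225,185,325,245,8,"c_top10.png")
cv2.imwrite("pics/top10.png",im["frame"][:,:,::-1])
for s in(60,66,72): print(s,((proj(im,[[*(C+s*U),32.5]])-[225,185]+.5)*8).round())
for s in(-66,-60,-54): print(s,((proj(im,[[*(C+s*U),75.5]])-[225,185]+.5)*8).round())
im=ctrl.get_image("scene");crop(im,235,165,335,240,8,"c_scene10.png")
for s in(60,66,72): print(s,((proj(im,[[*(C+s*U),32.5]])-[235,165]+.5)*8).round())
for s in(-66,-60,-54): print(s,((proj(im,[[*(C+s*U),75.5]])-[235,165]+.5)*8).round())
delta(SN(-60-15,0,50))
E
```

```text
60 [[ 85. 226.]]
66 [[ 63. 225.]]
72 [[ 41. 224.]]
-66 [[556. 223.]]
-60 [[533. 222.]]
-54 [[510. 220.]]
60 [[556. 445.]]
66 [[574. 444.]]
72 [[591. 443.]]
-66 [[187. 362.]]
-60 [[205. 361.]]
-54 [[223. 360.]]
t 13.28 pos [ 567.  -304.4  181.7] tool y deg 88.39 yaw needed 0.34 delta [  0.8 260.7 130.5] F [ 0.1  0.6 -0.3] w 1.0
```

View pics/c_top10.png

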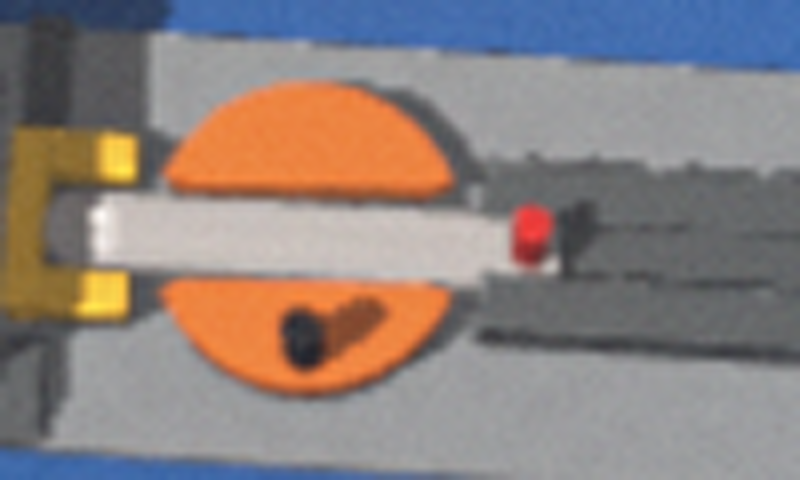

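View pics/c_scene10.png

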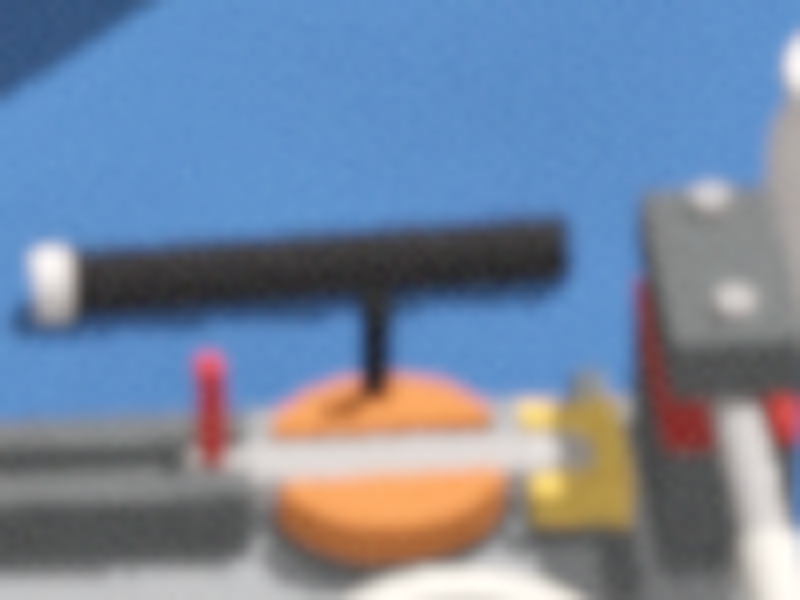

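View pics/top10.png

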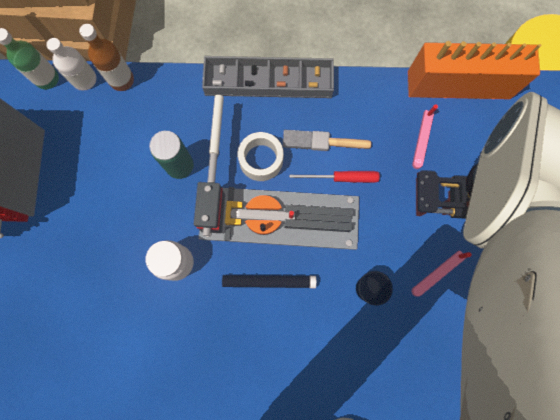

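```bash
python3 - <<'E'
from h import *
a=cv2.imread("pics/top0.png");b=cv2.imread("pics/top10.png")
o=[]
for i in(a,b):
    k=i[198:232,222:262].astype(float)*2.2; o.append(cv2.resize(np.clip(k,0,255).astype(np.uint8),None,fx=10,fy=10,interpolation=cv2.INTER_CUBIC))
cv2.imwrite("pics/cmp.png",np.hstack(o))
print(a[213,225:240].mean(1).round(),b[213,225:240].mean(1).round())
d=cv2.absdiff(a,b).max(2);d[:, 410:]=0;print([ (int(x),int(y)) for y,x in np.argwhere(cv2.medianBlur(d,5)>60)][::80])
im=ctrl.get_image("top");print(unproj(im,225+531/8-.5,185+216/8-.5,75.5),C-60*U)
E
```

```text
[ 92. 101. 103. 101.  98.  82.  63.  60.  63.  62.  64.  65.  58.  63.
  76.] [ 99. 102. 104. 102. 101.  95. 106. 105. 106. 101. 108. 159. 218. 220.
 210.]
[(271, 198), (278, 204), (273, 208), (265, 210), (247, 212), (267, 213), (281, 214), (277, 215), (256, 216), (336, 216), (301, 217), (268, 218), (353, 218), (331, 219), (336, 220), (252, 222), (268, 224), (261, 227), (403, 268), (406, 274), (399, 281), (405, 287), (409, 292), (398, 297), (394, 301), (395, 304), (389, 306), (370, 308), (384, 309), (390, 310), (385, 311), (374, 312), (131, 313), (108, 314), (404, 314), (366, 315), (121, 316), (402, 316), (157, 317), (104, 318), (370, 318), (125, 319), (382, 319), (137, 320), (390, 320), (145, 321), (394, 321), (149, 322), (393, 322), (148, 323), (376, 323), (130, 324), (350, 324), (104, 325), (184, 325), (400, 325), (153, 326), (360, 326), (113, 327), (207, 327), (361, 327), (114, 328), (194, 328), (328, 328), (99, 329), (179, 329), (259, 329), (390, 329), (142, 330), (222, 330), (315, 330), (93, 331), (173, 331), (253, 331), (333, 331), (112, 332), (192, 332), (272, 332), (382, 332
[... 1729 characters left out ...]
75), (249, 375), (37, 376), (128, 376), (208, 376), (288, 376), (98, 377), (178, 377), (258, 377), (77, 378), (157, 378), (237, 378), (62, 379), (142, 379), (222, 379), (47, 380), (137, 380), (217, 380), (48, 381), (141, 381), (223, 381), (57, 382), (161, 382), (246, 382), (84, 383), (201, 383), (281, 383), (162, 384), (255, 384), (142, 385), (241, 385), (85, 386), (237, 386), (82, 387), (249, 387), (206, 388), (54, 389), (257, 389), (237, 390), (231, 391), (240, 392), (263, 393), (353, 396), (348, 400), (289, 403), (358, 405), (356, 407), (289, 409), (364, 410), (279, 412), (343, 413), (366, 414), (279, 416), (266, 418), (371, 419)]
[575.24290024 -28.99249336  75.5       ] [573.76  -29.464]
```

View pics/cmp.png

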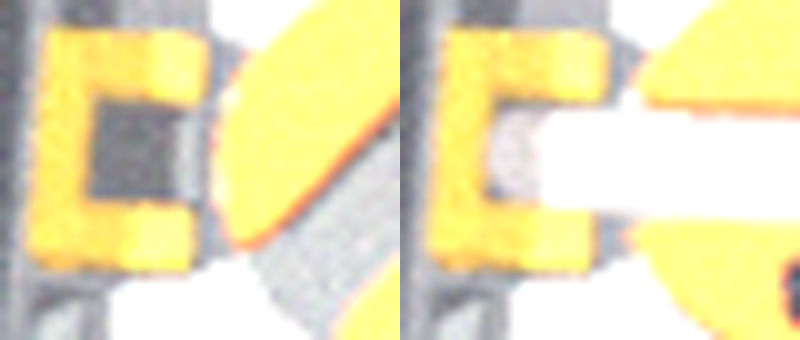

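The brightened crop shows the shaded rounded nose touching the stop at pixel (231,213). The post is at s ≈ -59.5, where home is -60. The disc is aligned, the bystanders look unmoved and the arm is clear.

```bash
python3 -c "
from workcell import ctrl
print(ctrl.close_job())"
```

```text
the job is handed in; nothing more can be done
None
```

The clamp is locked by every check I could make, and the job is handed in; no verdict was reported. With the fingers closed, I pushed the black pin clockwise about 50° to bring the slot into line. I then pushed the red post about 128 mm until the bar stopped, with the force rising to about 12 N, and backed off clear.

**Last checks:**
- **Bar:** the brightened top view shows the nose against the keeper's stop. The post is about 59.5 mm behind the disc's axis, against 60 mm when fully home.
- **Slot:** before the bar went in, the slot measured about 2° off the line (limit about 7°). I did not measure the angle again after the bar entered, but the bar lies through the slot.
- **Clearances:** by eye, the bystanders are where they started. The arm finished at about (567, -304, 182) mm, clear of everything, with force near zero.

**One reading disagreed at first:** the nose looked about 14 mm short of the stop in the top view. That was the clamp's shadow over the tip; brightening the picture showed the tip touching the stop.

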